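# Lock the boom counterweight at its memory collar with the clicking knob

## Task

The counterweight on the tail of the low microphone boom stand is loose. Slide it along the boom until it sits snug against the black memory collar, gently enough that the collar stays put, then turn the torque-limiting knob on top of it clockwise until it slips with a click, and stop there: one click will do, never more than two. Let go of it tight and snug, and leave the other things on the shelf where they are.

Things in the scene. Friction and masses are not known exactly. Their poses are not given: they have to be found in the camera images.
- stand: fixed low microphone stand: grey disc base, 220 mm across, 22 mm post and a level steel boom tube 16 mm thick (its top line: crest). Origin: middle of the base's underside; z up. The boom runs along the stand's y, at x = +34 mm, 165 mm above the shelf, from y = -350 mm (microphone) to +250 mm (tail, 21 mm rubber cap). Its swivel lies within 31 mm of y = 0, up to 190 mm high
- collar_face (a point): centre (on the boom's axis) of the tail-side face of the memory collar: a black plastic ring, 34 mm across, 16 mm long, on the boom between swivel and counterweight. Axes as the stand's. It only grips the tube by friction: pushed along it with more than about 25 N it shifts
- weight: the counterweight with its screw and knob: dark cast-iron cylinder on the boom's tail, 60 mm across, 46 mm long, about 0.85 kg. Origin: its middle, on the boom's axis; axes as the stand's. While its knob is loose it slides along the boom against about 8 N; it cannot turn or come off
- weight_face (a point): centre (on the boom's axis) of the counterweight's face that looks to the collar, i.e. to the stand's -y, 23 mm from the counterweight's middle. Axes as the stand's
- knob_grip (a point): middle of the bar grip of the torque-limiting knob on top of the counterweight, on the knob's upright axis, 71 mm (less up to 2 mm as it screws in) above the boom's axis. The black bar, 42 mm long (x), 14 mm wide (y), 26 mm high (z up), stands on a round drum 38 mm across, 12 mm high, over a 10 mm screw, 10 mm clear of the boss on the weight. Clockwise from above tightens
- knob_drum (a point): centre of the knob's drum. In it a spring ball of the knob (ball0, 13 mm off the axis) sits between teeth (tooth0...) of a ring on the screw. Knob and screw turn together, at some 0.06 N m, until the screw is hard on the boom after an unknown 1 to 3.6 rad; the torque then leaps to about 0.35 N m and the knob slips: every 0.52 rad, a click, torque peaks, falls through zero half-way, reverses; let go, it settles in the nearer notch
- canister: loose bystander: aluminium screw-top canister, 70 mm across, 92 mm high. Origin: middle of its underside
- tape: loose bystander: red steel tape measure standing on its edge, 72 x 42 x 68 mm. Origin: middle of its underside
- clutch: loose bystander: black plastic mic stand clutch standing upright, 38 mm across, 63 mm high. Origin: middle of its underside
- spare: loose bystander: spare cast-iron counterweight without knob, standing on its flat face, 60 mm across, 46 mm high. Origin: middle of its underside
- torch: loose bystander: yellow plastic torch lying down, 158 mm long, head 51 mm across. Origin: on the shelf below its middle
- dibox: loose bystander: grey metal DI box on rubber feet, 110 x 85 x 54 mm. Origin: middle of its underside

How it is judged:
On the way, in this order (a step that is already met when the one before it is completed fails the run):
1. the counterweight has been slid up to the memory collar (distance between weight_face and collar_face below 0.002 m), for 0.2 s.
2. the knob has slipped at least one click on its screw, with the counterweight at the collar and its screw tight on the boom (distance between weight_face and collar_face below 0.003 m and horizontal distance between ball0 and tooth0 above 0.0085 m and contact force between weight and crest above 4 N), for 0.1 s.
At the end, for the whole second after the job is handed in: Counterweight within 3 mm of the collar; knob slipped one or two clicks on its screw (ball0 8.5 to 18.5 mm from tooth0); screw pressing on the boom with over 4 N; collar within 2.5 mm and bystanders within 20 mm of where they were (all of step 2 and not (horizontal distance between ball0 and tooth0 above 0.0185 m)); the robot touches nothing.
It fails at once if the memory collar is shifted by more than 2.5 mm (distance of collar_face from where it was at the start of the episode above 0.0025 m).
It fails at once if the knob is turned on past two clicks (horizontal distance between ball0 and tooth0 above 0.0185 m).
It fails at once if a bystander is moved by more than 20 mm (distance of any of canister, tape, clutch, spare, torch, dibox from where it was at the start of the episode above 0.02 m).
It also fails if it takes over 70 s, if anything falls off the work surface, if the arm or the gripper's body presses on something with over 40 N, if the wrist force passes 120 N, or if a joint passes its speed limit or range.

## Robot

A 6-joint arm with a two-finger parallel gripper is mounted at the origin on the work surface. World frame = base frame: x ahead of the robot, y to its left, z up, the work surface at z = 0. Lengths are in m, angles in rad, forces in N, time in s.
With the tool pointing down it reaches from about 0.35 to 0.85 m from the base axis. Payload 8.1 kg.
Tool frame: the origin (TCP) lies between the finger pads; the fingertips stand 25 mm ahead of it and the grasp point (between the pads) lies 6 mm ahead of it; z points along the fingers, x is the direction in which the jaws open and shut, and the axes are right-handed (so a half turn about z gives the same grasp; the last joint's range is limited). The gripper opens to 85 mm and grips with 20 to 120 N. Pads are 22 mm wide; open, the fingers measure 114 mm over their backs; the gripper's body (76 mm by 85 mm) begins 54 mm behind the grasp point. The pads swing forward as they close: fully open they stand 13 mm farther back than shut.
Start: joints at [-1.186, 0.13, 1.488, -0, 1.523, -0.085], TCP at [0.272, -0.535, 0.23] pointing down, gripper open.
Joint ranges: [-2.96, 2.96], [-0.89, 2.26], [0.02, 2.5], [-1.34, 4.48], [0, 2.73], [-2.66, 2.66]. Speed limits (rad/s): [2.39, 2.39, 2.79, 3.14, 3.14, 3.14].

## Interface

Orientations are given as a rotation vector (axis times angle).
In Python, from cell import * gives the robot as it stands.
- The arm moves only by the tool play_rows, never from a script. Its argument "increments" is a list that holds one entry, the list of rows, each a list of 7 numbers: the shift along the tool's x, y, z in cm, then the turn, a rotation vector about the tool's x, y, z in degrees, then the gripper command: -1 is shut, 1 is fully open, values between are in proportion. A call has 1 to 20 rows; each row shifts and turns the commanded pose from where the row before left it, along the tool's axes as they then stand; what a row does not reach is not made up. A row lasts 1/12 s, in which the tool goes at most 41.7 mm and 7.16 degrees, less where a joint would pass 70% of its speed; a pose out of reach is approached as far as the arm can. A call with a gripper value outside its range is refused whole. The fingers move at their own pace and stop on an object; the grip force is fixed at half the most. Time passes only in rows, so rows that do not move let the fingers close. It gives the time, the measured TCP pose, the force and the opening at its end, in the units of the state.
- observe(): the state, without advancing time (a new reading comes with each control period).
- camera(name): name is "scene" or "top" or "wrist"; returns a dict with "color" (480x640x3 uint8, blue, green, red), "depth" (480x640 float32, m along the optical axis (not along the pixel's ray), 0 where there is no reading), "fx", "fy", "cx", "cy" (pixels), "pose" (4x4, takes a point from camera to world coordinates). Camera axes: x right, y down, z forward; pixel columns grow to the right and rows downward; lengths in m; the calibration is good to about 2 mm. A picture is of the moment at which its call begins.
- finish_job(): hands the job in, once; it reports no verdict.
The state is a dict: "time_s": time; "q": joint angles; "qvel": joint speeds; "effort": joint torques, N m; "eef_pos": TCP position; "eef_rot": TCP orientation; "contact_force": force on the tool from outside, world axes, zero at the start; "torque": the same for the moment, N m; "opening": finger opening in m.
Only numpy, scipy, OpenCV 4.12 (cv2) and the standard library are available. Lean on these libraries where they do the work, as an engineer would, in place of code of your own. Each camera call takes 0.05 s, during which the arm holds its last target. There are 200 camera calls.

## Working session

There is one attempt and no reset: what is moved stays moved. The work goes in short steps, Python scripts to look and compute and a tool call to move; the robot and the scene stay as the last step left them, time stands still between calls to the robot, and variables do not carry over. Pictures are saved under pics/ and viewed, about 8 in all and at most 12, crops included, and the job is handed in when it is done.

Besides the shell and the picture viewer there is one more tool, called after ">>>" as name(argument=value, ...), one argument or row to a line, values as JSON. play_rows: Moves the arm, as the interface text tells. Its arguments: {"type":"object","properties":{"increments":{"type":"array"}},"required":["increments"]}

```bash
mkdir -p pics; ls; python3 - <<'E'
from cell import *
import cv2,numpy as np
o=observe();print(o)
ims=[]
for n in("scene","top"):
    c=camera(n);cv2.imwrite(f"pics/{n}0.png",c["color"]);np.savez(f"pics/{n}0.npz",**c)
    print(n,c["fx"],c["fy"],c["cx"],c["cy"],np.round(c["pose"],4).tolist())
E
```

```text
pics
{'time_s': 0.0, 'q': array([-1.18642394e+00,  1.31152208e-01,  1.48931741e+00, -2.42336351e-05,
        1.52297577e+00, -8.54053486e-02]), 'qvel': array([ 1.80829998e-04, -4.27731181e-04, -9.67246323e-04, -1.45010168e-03,
       -4.09870466e-05,  1.42040431e-03]), 'effort': array([ 3.22886926e-04, -5.69395101e+01, -5.00546801e+01, -1.96686638e-04,
        1.45080415e-02,  1.02734589e-05]), 'eef_pos': array([ 0.27141122, -0.53447562,  0.22892883]), 'eef_rot': array([-2.67652714e+00,  1.64286670e+00,  2.36315939e-03]), 'contact_force': array([-0.58864959,  0.28803043,  0.33475511]), 'torque': array([ 0.04201598, -0.02891158,  0.00955686]), 'opening': 0.08517542280508994}
scene 563.2757868951408 563.2757868951408 325.1749372427684 239.57867363384446 [[0.4613, 0.6106, -0.6437, 1.3029], [0.8871, -0.3015, 0.3496, -0.2658], [0.0194, -0.7323, -0.6807, 0.9496], [0.0, 0.0, 0.0, 1.0]]
top 462.24897431990007 462.24897431990007 320.5540269899468 241.95814640536713 [[0.0289, -0.9921, 0.1218, 0.427], [-0.9996, -0.0286, 0.0041, 0.1387], [-0.0006, -0.1219, -0.9925, 1.0933], [0.0, 0.0, 0.0, 1.0]]
```

View pics/scene0.png

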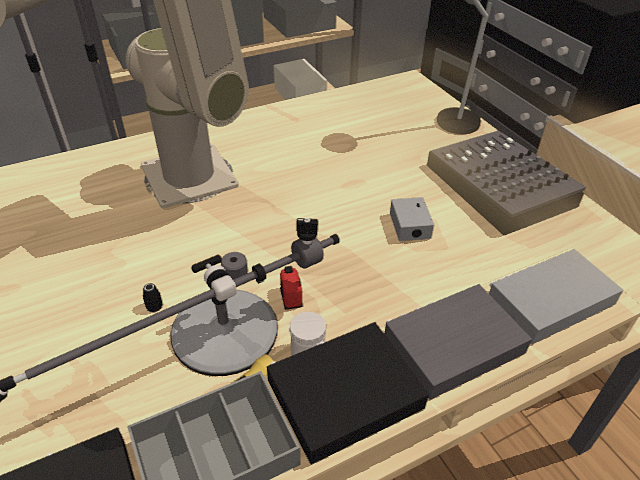

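View pics/top0.png

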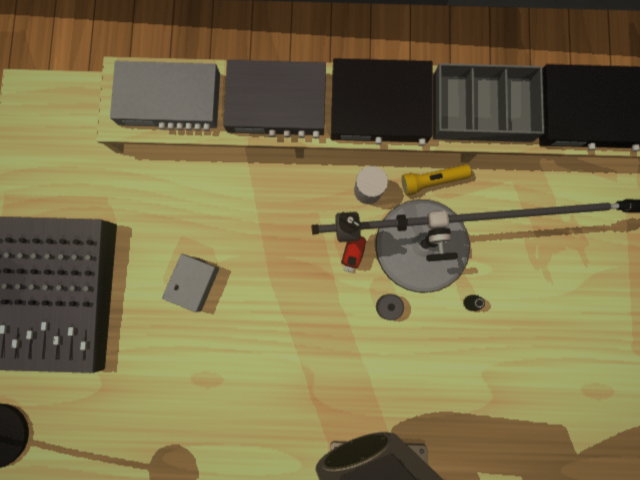

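Scene: the boom runs from the mic to the tail. In the top view the tail is at (315,229), weight with knob at (347,226), collar at (402,222), swivel at (437,218) and base disc at (422,246). The red tape stands just below the weight, at (353,254). Next I'll turn these into positions.

```bash
cat > h.py <<'E'
import numpy as np,cv2
def ray(c,u,v):
    P=np.asarray(c["pose"]);d=P[:3,:3]@np.array([(u-c["cx"])/c["fx"],(v-c["cy"])/c["fy"],1.]);return P[:3,3],d
def onz(c,u,v,z):
    o,d=ray(c,u,v);return o+d*(z-o[2])/d[2]
def dep(c,u,v):
    o,d=ray(c,u,v);return o+d*float(c["depth"][int(v),int(u)])
def cloud(c):
    v,u=np.mgrid[:480,:640];z=c["depth"];X=np.dstack([(u-c["cx"])/c["fx"]*z,(v-c["cy"])/c["fy"]*z,z])
    P=np.asarray(c["pose"]);return X@P[:3,:3].T+P[:3,3]
E
python3 - <<'E'
from h import *
np.set_printoptions(precision=4,suppress=True)
c=dict(np.load("pics/top0.npz"));X=cloud(c);ok=c["depth"]>0
# boom crest: points z .16-.18 in region
v,u=np.mgrid[:480,:640]
m=ok&(u>455)&(u<600)&(v>195)&(v<230)&(X[...,2]>.16)&(X[...,2]<.18)
p=X[m];print("n",len(p),np.median(p[:,2]))
L=cv2.fitLine(p[:,:2].astype(np.float32),cv2.DIST_HUBER,0,.01,.01).ravel();print("line",L,"yaw boom",np.degrees(np.arctan2(L[1],L[0])))
d=L[:2]*np.sign(L[1]);n=np.array([-d[1],d[0]]) # d towards tail (+world y)
q=X-np.r_[L[2:],0]
s=q[...,0]*d[0]+q[...,1]*d[1];t=q[...,0]*n[0]+q[...,1]*n[1]
# tail height profile along boom
for a in np.arange(s[220,440]-.06,s[229,315]+.02,.006):
    k=ok&(abs(s-a)<.003)&(abs(t)<.05)&(X[...,2]>.13)
    if k.sum():print("%.3f"%a,k.sum(),"zmax %.3f t %.3f %.3f xy"%(X[...,2][k].max(),t[k].min(),t[k].max()),L[2:]+d*a)
for nm,(U,V) in dict(base=(400,262),tape=(352,250),can=(371,185),table=(300,300),spare=(383,305)).items():print(nm,dep(c,U,V))
b=ok&(X[...,2]>.003)&(X[...,2]<.03)&(u>370)&(u<475)&(v>195)&(v<295)
pb=X[b][:,:2];(cx,cy),r=cv2.minEnclosingCircle(pb.astype(np.float32));print("base",cx,cy,r,"s,t",(np.array([cx,cy])-L[2:])@d,(np.array([cx,cy])-L[2:])@n)
E
```

```text
n 1130 0.1729243105527446
line [ 0.1079 -0.9942  0.6132 -0.2737] yaw boom -83.804665
0.121 24 zmax 0.178 t -0.008 0.007 xy [ 0.6002 -0.1535]
0.127 24 zmax 0.176 t -0.009 0.006 xy [ 0.5995 -0.1476]
0.133 22 zmax 0.176 t -0.006 0.007 xy [ 0.5989 -0.1416]
0.139 22 zmax 0.177 t -0.007 0.007 xy [ 0.5982 -0.1356]
0.145 24 zmax 0.176 t -0.007 0.007 xy [ 0.5976 -0.1297]
0.151 27 zmax 0.178 t -0.008 0.006 xy [ 0.5969 -0.1237]
0.157 18 zmax 0.176 t -0.009 0.006 xy [ 0.5963 -0.1177]
0.163 32 zmax 0.184 t -0.011 0.043 xy [ 0.5956 -0.1118]
0.169 87 zmax 0.187 t -0.016 0.043 xy [ 0.595  -0.1058]
0.175 88 zmax 0.190 t -0.017 0.043 xy [ 0.5943 -0.0998]
0.181 110 zmax 0.192 t -0.018 0.049 xy [ 0.5937 -0.0939]
0.187 111 zmax 0.191 t -0.015 0.049 xy [ 0.593  -0.0879]
0.193 112 zmax 0.190 t -0.017 0.046 xy [ 0.5924 -0.0819]
0.199 130 zmax 0.187 t -0.015 0.043 xy [ 0.5917 -0.076 ]
0.205 45 zmax 0.177 t -0.009 0.042 xy [ 0.5911 -0.07  ]
0.211 20 zmax 0.176 t -0.007 0.007 xy [ 0.5905 -0.0641]
0.217 23 zmax 0.175 t -0.007 0.007 xy [ 0.5898 -0.0581]
0.223 25 zmax 0.178 t -0.008 0.007 xy [ 0.5892 -0.0521]
0.2
[... 1510 characters left out ...]
.571  0.1149]
0.397 23 zmax 0.176 t -0.007 0.007 xy [0.5704 0.1209]
0.403 24 zmax 0.177 t -0.008 0.007 xy [0.5697 0.1268]
0.409 23 zmax 0.177 t -0.008 0.007 xy [0.5691 0.1328]
0.415 24 zmax 0.177 t -0.009 0.006 xy [0.5684 0.1388]
0.421 23 zmax 0.177 t -0.007 0.007 xy [0.5678 0.1447]
0.427 29 zmax 0.179 t -0.009 0.009 xy [0.5671 0.1507]
0.433 30 zmax 0.178 t -0.009 0.009 xy [0.5665 0.1567]
0.439 11 zmax 0.178 t -0.009 0.008 xy [0.5658 0.1626]
base [ 0.5171 -0.0431  0.0188]
tape [0.537  0.0722 0.0652]
can [0.6804 0.0348 0.091 ]
table [0.4226 0.1874 0.003 ]
spare [ 0.417  -0.0014  0.0441]
base 0.5593108534812927 -0.10451333224773407 0.16592121124267578 s,t 0.1740316652521532 0.03532565158068546
```

```bash
python3 - <<'E'
import cv2
a=cv2.imread("pics/scene0.png")[200:320,220:360];b=cv2.imread("pics/top0.png")[190:280,300:450]
a=cv2.resize(a,None,fx=3.3,fy=3.3,interpolation=cv2.INTER_CUBIC);b=cv2.resize(b,(462,277),interpolation=cv2.INTER_CUBIC)
import numpy as np
cv2.imwrite("pics/crop0.png",np.vstack([cv2.convertScaleAbs(a,alpha=1.5)[:,:462],cv2.convertScaleAbs(b,alpha=1.5)])[:600])
E
```

```text
(no output)
```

View pics/crop0.png

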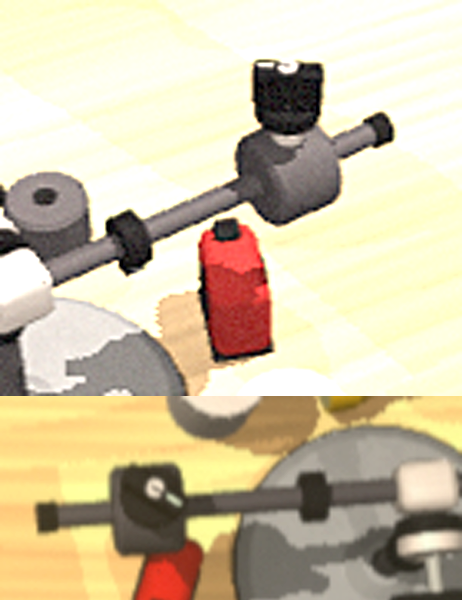

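The crop shows the knob's bar on top of the weight and a bare tube between weight and collar. There's about 77 mm to slide. The plan is to grip the knob bar, drag the weight, then turn. First I need the bar's position and yaw.

```bash
python3 - <<'E'
from h import *
from cell import *
from scipy.spatial.transform import Rotation as R
np.set_printoptions(precision=4,suppress=True)
for n in("top","scene"):
    c=dict(np.load(f"pics/{n}0.npz"));X=cloud(c)
    m=(c["depth"]>0)&(X[...,2]>.238)&(X[...,2]<.27)&(abs(X[...,0]-.574)<.045)&(abs(X[...,1]-.09)<.045)
    p=X[m];r=cv2.minAreaRect(p[:,:2].astype(np.float32)*1000)
    w,V=np.linalg.eigh(np.cov(p[:,:2].T));print(n,len(p),"med z",np.median(p[:,2]),"rect",r,"long axis",np.degrees(np.arctan2(V[1,1],V[0,1])),np.sqrt(w))
print(R.from_rotvec(observe()["eef_rot"]).as_matrix())
E
```

```text
top 181 med z 0.24871306525134707 rect ((574.5980224609375, 89.33001708984375), (41.29366683959961, 14.205641746520996), 59.53268814086914) long axis 59.059638485433936 [0.0043 0.0119]
scene 167 med z 0.24555953915888684 rect ((576.3265380859375, 88.23280334472656), (41.934661865234375, 16.595108032226562), 52.72087097167969) long axis 59.85831663794002 [0.0041 0.012 ]
[[ 0.4527 -0.8917 -0.0006]
 [-0.8917 -0.4527  0.0015]
 [-0.0016 -0.0001 -1.    ]]
```

>>> play_rows(
  increments=[
    [[-2.1,-2.77,-0.8,0,0,0,1],[-2.1,-2.77,-0.8,0,0,0,1],[-2.1,-2.77,-0.8,0,0,0,1],[-2.1,-2.77,-0.8,0,0,0,1],[-2.1,-2.77,-0.8,0,0,0,1],[-2.1,-2.77,-0.8,0,0,0,1],[-2.1,-2.77,-0.8,0,0,0,1],[-2.1,-2.77,-0.8,0,0,0,1],[-2.1,-2.77,-0.8,0,0,0,1],[-2.1,-2.77,-0.8,0,0,0,1],[-2.1,-2.77,0,0,0,0,1],[-2.1,-2.77,0,0,0,0,1],[-2.1,-2.77,0,0,0,0,1],[-2.1,-2.77,0,0,0,0,1],[-2.1,-2.77,0,0,0,0,1],[-2.1,-2.77,0,0,0,0,1],[-2.1,-2.77,0,0,0,0,1],[-2.1,-2.77,0,0,0,0,1],[-2.1,-2.77,0,0,0,0,1],[-2.0,-2.67,0,0,0,0,1]],
  ],
)

```text
time_s: 1.77
eef_pos: [0.5753, 0.0909, 0.3094]
eef_rot: [2.677, -1.643, -0.001]
contact_force: [0.8, -0.8, -0.1]
opening: 0.0852
```

>>> play_rows(
  increments=[
    [[0,0,0,0,0,-7,1],[0,0,0,0,0,-7,1],[0,0,0,0,0,-7,1],[0,0,0,0,0,-7,1],[0,0,0,0,0,-7,1],[0,0,0,0,0,-7,1],[0,0,0,0,0,-7,1],[0,0,0,0,0,-7,1],[0,0,0,0,0,-7,1],[0,0,0,0,0,-7,1],[0,0,0,0,0,-7,1],[0,0,0,0,0,-7,1],[0,0,0,0,0,-7,1],[0,0,0,0,0,-7,1],[0,0,0,0,0,-7,1],[0,0,0,0,0,-7,1],[0,0,0,0,0,-7,1],[0,0,0,0,0,-7,1],[0,0,0,0,0,-7,1],[0,0,0,0,0,-7,1]],
  ],
)

```text
time_s: 3.43
eef_pos: [0.5748, 0.0889, 0.3094]
eef_rot: [-2.454, -1.961, 0.001]
contact_force: [0.8, -0.0, -0.2]
opening: 0.0855
```

>>> play_rows(
  increments=[
    [[0,0,0,0,0,-7,1],[0,0,0,0,0,-7,1],[0,0,0,0,0,-7,1],[0,0,0,0,0,-7,1],[0,0,0,0,0,-7,1],[0,0,0,0,0,-7,1],[0,0,0,0,0,-7,1],[0,0,0,0,0,-7,1],[0,0,0,0,0,-7,1],[0,0,0,0,0,-7,1],[0,0,0,0,0,0,1],[0,0,0,0,0,0,1]],
  ],
)

```text
time_s: 4.43
eef_pos: [0.5749, 0.0889, 0.3096]
eef_rot: [-0.9, -3.009, 0.0]
contact_force: [0.0, -0.7, 0.0]
opening: 0.0852
```

```bash
python3 - <<'E'
from h import *
from cell import *
from scipy.spatial.transform import Rotation as R
np.set_printoptions(precision=4,suppress=True)
o=observe();print(o["time_s"],o["q"],o["eef_pos"],o["contact_force"],o["torque"]);print(R.from_rotvec(o["eef_rot"]).as_matrix())
c=camera("wrist");np.savez("pics/w1.npz",**c);cv2.imwrite("pics/w1.png",c["color"]);X=cloud(c)
print(np.round(c["pose"],3).tolist())
for lo,hi in((.24,.27),(.23,.27)):
    m=(c["depth"]>0)&(X[...,2]>lo)&(X[...,2]<hi)&(abs(X[...,0]-.574)<.035)&(abs(X[...,1]-.09)<.035)
    p=X[m]
    if len(p)>20:
        w,V=np.linalg.eigh(np.cov(p[:,:2].T));print(len(p),"med z",np.median(p[:,2]),cv2.minAreaRect(p[:,:2].astype(np.float32)*1000),np.degrees(np.arctan2(V[1,1],V[0,1])))
E
```

```text
4.4333 [ 0.0654  0.0624  1.417  -0.      1.663  -2.4949] [0.5749 0.0889 0.3096] [ 0.0213 -0.6782  0.0054] [0.0332 0.071  0.0136]
[[-0.8357  0.5491 -0.0007]
 [ 0.5491  0.8357 -0.0001]
 [ 0.0006 -0.0005 -1.    ]]
[[-0.836, 0.525, 0.158, 0.535], [0.548, 0.801, 0.241, 0.027], [0.0, 0.288, -0.958, 0.454], [0.0, 0.0, 0.0, 1.0]]
1346 med z 0.24829259876815185 ((573.451171875, 87.8021240234375), (41.58527374267578, 14.01612377166748), 59.16011428833008) 59.40674103284511
1420 med z 0.2482516574858586 ((573.4407958984375, 87.78472137451172), (41.62584686279297, 14.01612377166748), 59.16011428833008) 59.36646519235689
```

View pics/w1.png

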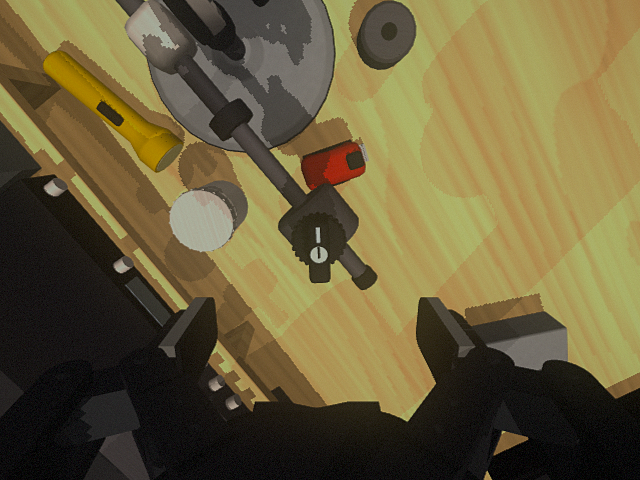

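The bar is centred on the approach, with its long axis at 59.4° and its top at z = 0.248, which matches the expected 0.249. I'll correct the yaw by -2.7°, go down with the fingertips just above the drum, and close.

>>> play_rows(
  increments=[
    [[0.05,-0.1,1.2,0,0,-2.7,1],[0,0,1.2,0,0,0,1],[0,0,1.2,0,0,0,1],[0,0,1.2,0,0,0,1],[0,0,0.9,0,0,0,1],[0,0,0,0,0,0,1],[0,0,0,0,0,0,-1],[0,0,0,0,0,0,-1],[0,0,0,0,0,0,-1],[0,0,0,0,0,0,-1],[0,0,0,0,0,0,-1],[0,0,0,0,0,0,-1],[0,0,0,0,0,0,-1],[0,0,0,0,0,0,-1]],
  ],
)

```text
time_s: 5.65
eef_pos: [0.5741, 0.0884, 0.2531]
eef_rot: [0.823, 3.032, 0.0]
contact_force: [-0.1, -0.1, -0.6]
opening: 0.0001
```

```bash
cat > st.py <<'E'
from cell import *
import numpy as np
from scipy.spatial.transform import Rotation as R
np.set_printoptions(precision=4,suppress=True)
o=observe();M=R.from_rotvec(o["eef_rot"]).as_matrix()
print("t %.2f"%o["time_s"],"q1,6",np.degrees(o["q"][[0,5]]),"p",o["eef_pos"],"phi %.2f"%np.degrees(np.arctan2(M[1,0],M[0,0])),"F",o["contact_force"],"M",o["torque"],"open %.4f"%o["opening"])
d=np.array([-.1079,.9942,0]);print("along boom F %.2f"%(o["contact_force"]@d),"toolxy of -d (1cm):",M.T@(-d))
E
python3 st.py
```

```text
t 5.65 q1,6 [   3.697  -145.9197] p [0.5741 0.0884 0.2531] phi 149.62 F [-0.0596 -0.0769 -0.5723] M [-0.0119  0.0144  0.041 ] open 0.0001
along boom F -0.07 toolxy of -d (1cm): [-0.5959 -0.8031  0.    ]
```

The opening reads 0, so the fingers closed on nothing. I'll take a look.

```bash
python3 - <<'E'
from h import *
from cell import *
np.set_printoptions(precision=4,suppress=True)
a=camera("wrist");b=camera("scene");np.savez("pics/w2.npz",**a);np.savez("pics/s2.npz",**b)
cv2.imwrite("pics/v2.png",np.hstack([cv2.resize(a["color"],(480,360)),cv2.resize(cv2.convertScaleAbs(b["color"][130:290,230:370],alpha=1.4),(315,360),interpolation=cv2.INTER_CUBIC)]))
X=cloud(b);m=(b["depth"]>0)&(abs(X[...,0]-.574)<.05)&(abs(X[...,1]-.09)<.05)&(X[...,2]>.2)
print(m.sum(), np.percentile(X[m],[0,5,50,95,100],axis=0))
E
```

```text
10250 [[0.552  0.04   0.2001]
 [0.5785 0.0493 0.2719]
 [0.6092 0.0789 0.5355]
 [0.6207 0.1279 0.6558]
 [0.624  0.1399 0.6677]]
```

View pics/v2.png

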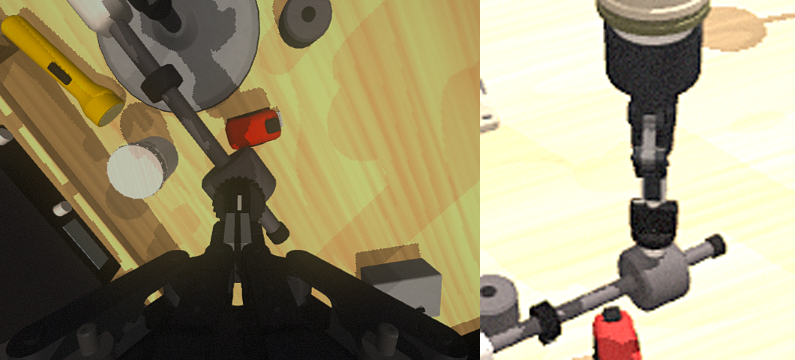

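```bash
python3 - <<'E'
from h import *
a=dict(np.load("pics/w2.npz"));b=dict(np.load("pics/s2.npz"))
cv2.imwrite("pics/v3.png",np.hstack([cv2.resize(cv2.convertScaleAbs(a["color"][210:350,250:400],alpha=1.8),(450,420),interpolation=cv2.INTER_CUBIC),cv2.resize(cv2.convertScaleAbs(b["color"][180:250,280:338],alpha=1.8),(348,420),interpolation=cv2.INTER_CUBIC)]))
E
```

```text
(no output)
```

View pics/v3.png

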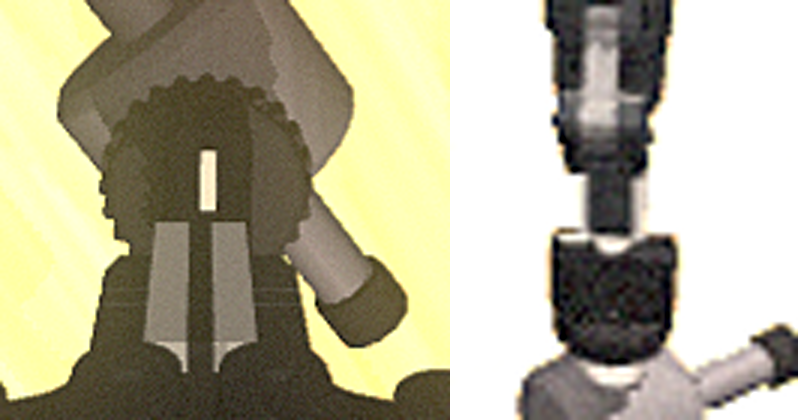

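```bash
python3 - <<'E'
from h import *
np.set_printoptions(precision=3,suppress=True)
b=dict(np.load("pics/s2.npz"));X=cloud(b)
for u in(306,309,312):
    for v in range(195,244,3):print(u,v,X[v,u],b["color"][v,u])
E
```

```text
306 195 [0.622 0.064 0.35 ] [104 105 112]
306 198 [0.626 0.063 0.347] [110 114 116]
306 201 [0.63  0.061 0.344] [63 70 72]
306 204 [0.622 0.064 0.33 ] [49 44 47]
306 207 [0.601 0.074 0.304] [39 35 36]
306 210 [0.584 0.083 0.282] [34 36 33]
306 213 [0.585 0.082 0.275] [32 33 28]
306 216 [0.584 0.083 0.267] [31 33 30]
306 219 [0.578 0.085 0.254] [89 94 98]
306 222 [0.579 0.085 0.247] [64 70 74]
306 225 [0.579 0.085 0.239] [20 24 22]
306 228 [0.578 0.086 0.23 ] [22 19 18]
306 231 [0.58  0.085 0.225] [25 16 19]
306 234 [0.583 0.083 0.22 ] [33 40 39]
306 237 [0.592 0.079 0.221] [20 20 25]
306 240 [0.592 0.079 0.214] [2 3 2]
306 243 [0.582 0.083 0.196] [134 143 155]
309 195 [0.591 0.086 0.32 ] [50 52 55]
309 198 [0.629 0.067 0.347] [53 58 55]
309 201 [0.633 0.065 0.344] [37 38 37]
309 204 [0.626 0.068 0.331] [28 25 32]
309 207 [0.606 0.078 0.306] [36 34 33]
309 210 [0.587 0.088 0.281] [29 29 29]
309 213 [0.59  0.086 0.277] [26 27 25]
309 216 [0.588 0.087 0.268] [28 27 21]
309 219 [0.582 0.09  0.255] [58 62 67]
309 222 [0.582 0.09  0.247] [25 23 30]
309 225 [0.585 0.089 0.242] [22 23 25]
30
[... 209 characters left out ...]
.089 0.195] [131 138 148]
312 195 [0.593 0.091 0.32 ] [40 43 41]
312 198 [0.62  0.077 0.337] [28 17 20]
312 201 [0.632 0.071 0.342] [32 23 21]
312 204 [0.618 0.078 0.322] [44 50 57]
312 207 [0.618 0.078 0.315] [20 14  6]
312 210 [0.584 0.095 0.277] [110 121 127]
312 213 [0.584 0.095 0.27 ] [112 119 128]
312 216 [0.587 0.094 0.265] [116 133 141]
312 219 [0.585 0.095 0.256] [87 90 96]
312 222 [0.583 0.096 0.246] [44 43 43]
312 225 [0.584 0.095 0.239] [32 25 29]
312 228 [0.586 0.095 0.233] [13 16 18]
312 231 [0.585 0.095 0.225] [32 29 32]
312 234 [0.587 0.094 0.219] [29 33 40]
312 237 [0.593 0.091 0.218] [18 15 23]
312 240 [0.58  0.098 0.196] [74 76 81]
312 243 [0.584 0.095 0.193] [102 103 115]
```

The scene depth shows the closed fingertips ending at z ≈ 0.255, about level with the TCP and just above the bar top at 0.249. That disagrees with the stated 25 mm. I'll open, check where the tips really are from the wrist depth, and go lower.

>>> play_rows(
  increments=[
    [[0,0,0,0,0,0,1],[0,0,0,0,0,0,1],[0,0,0,0,0,0,1],[0,0,0,0,0,0,1],[0,0,0,0,0,0,1],[0,0,0,0,0,0,1]],
  ],
)

```text
time_s: 6.25
eef_pos: [0.5741, 0.0884, 0.253]
eef_rot: [0.823, 3.032, 0.0]
contact_force: [0.7, -0.4, 0.1]
opening: 0.0723
```

```bash
python3 st.py; python3 - <<'E'
from h import *
from scipy.spatial.transform import Rotation as R
np.set_printoptions(precision=3,suppress=True)
from cell import *
o=observe();M=R.from_rotvec(o["eef_rot"]).as_matrix()
def fing(c,p,M,tag):
    X=(cloud(c)-p)@M; d=c["depth"]
    for sg in(-1,1):
        m=(d>0)&(X[...,0]*sg>0.0)&(X[...,0]*sg<.075)&(abs(X[...,1])<.02)&(abs(X[...,2])<.06)&(cloud(c)[...,2]>.251)
        q=X[m];print(tag,sg,len(q))
        if len(q):
            h,e=np.histogram(q[:,2],np.arange(-.06,.061,.005));print(dict(zip(np.round(e[:-1],3).tolist(),h.tolist())), "x at tip",np.percentile(q[q[:,2]>np.percentile(q[:,2],90)],[5,50,95],axis=0))
fing(camera("wrist"),o["eef_pos"],M,"open")
fing(dict(np.load("pics/w2.npz")),np.array([.5741,.0884,.2531]),M,"shut")
E
```

```text
t 6.25 q1,6 [   3.697  -145.9217] p [0.5741 0.0884 0.253 ] phi 149.62 F [ 0.6833 -0.4163  0.1401] M [-0.0343 -0.0195  0.0531] open 0.0723
along boom F -0.49 toolxy of -d (1cm): [-0.5959 -0.8031  0.    ]
open -1 4323
{-0.06: 1033, -0.055: 344, -0.05: 497, -0.045: 428, -0.04: 469, -0.035: 426, -0.03: 371, -0.025: 345, -0.02: 275, -0.015: 135, -0.01: 0, -0.005: 0, -0.0: 0, 0.005: 0, 0.01: 0, 0.015: 0, 0.02: 0, 0.025: 0, 0.03: 0, 0.035: 0, 0.04: 0, 0.045: 0, 0.05: 0, 0.055: 0} x at tip [[-0.047 -0.011 -0.02 ]
 [-0.037 -0.006 -0.017]
 [-0.037  0.009 -0.011]]
open 1 4328
{-0.06: 1038, -0.055: 352, -0.05: 488, -0.045: 433, -0.04: 463, -0.035: 426, -0.03: 377, -0.025: 345, -0.02: 265, -0.015: 139, -0.01: 2, -0.005: 0, -0.0: 0, 0.005: 0, 0.01: 0, 0.015: 0, 0.02: 0, 0.025: 0, 0.03: 0, 0.035: 0, 0.04: 0, 0.045: 0, 0.05: 0, 0.055: 0} x at tip [[ 0.035 -0.011 -0.02 ]
 [ 0.035 -0.005 -0.017]
 [ 0.045  0.009 -0.011]]
shut -1 6277
{-0.06: 2516, -0.055: 1178, -0.05: 767, -0.045: 235, -0.04: 502, -0.035: 191, -0.03: 235, -0.025: 218, -0.02: 191, -0.015: 167, -0.01: 77, -0.005: 0, -0.0: 0, 0.005: 0, 0.01: 0, 0.015: 0, 0.02: 0, 0.025: 0, 0.03: 0, 0.035: 0, 0.04: 0, 0.045: 0, 0.05: 0, 0.055: 0} x at tip [[-0.014 -0.011 -0.024]
 [-0.007 -0.011 -0.017]
 [-0.001 -0.007 -0.008]]
shut 1 5850
{-0.06: 2518, -0.055: 1178, -0.05: 756, -0.045: 211, -0.04: 233, -0.035: 176, -0.03: 215, -0.025: 190, -0.02: 159, -0.015: 150, -0.01: 64, -0.005: 0, -0.0: 0, 0.005: 0, 0.01: 0, 0.015: 0, 0.02: 0, 0.025: 0, 0.03: 0, 0.035: 0, 0.04: 0, 0.045: 0, 0.05: 0, 0.055: 0} x at tip [[ 0.001 -0.011 -0.025]
 [ 0.006 -0.01  -0.018]
 [ 0.012 -0.007 -0.008]]
```

The wrist depth agrees: the tips are really about 5 mm behind the reported TCP. I'll go 26 mm lower and close.

>>> play_rows(
  increments=[
    [[0,0,0.7,0,0,0,1],[0,0,0.7,0,0,0,1],[0,0,0.6,0,0,0,1],[0,0,0.6,0,0,0,1],[0,0,0,0,0,0,1],[0,0,0,0,0,0,-1],[0,0,0,0,0,0,-1],[0,0,0,0,0,0,-1],[0,0,0,0,0,0,-1],[0,0,0,0,0,0,-1],[0,0,0,0,0,0,-1],[0,0,0,0,0,0,-1],[0,0,0,0,0,0,-1]],
  ],
)

```text
time_s: 7.38
eef_pos: [0.5739, 0.0887, 0.2275]
eef_rot: [-0.823, -3.032, -0.001]
contact_force: [-4.4, 2.4, 4.5]
opening: 0.0129
```

```bash
python3 st.py
```

```text
t 7.38 q1,6 [   3.712  -145.9218] p [0.5739 0.0887 0.2275] phi 149.63 F [-4.3683  2.4235  4.5045] M [0.3646 0.7589 0.0035] open 0.0129
along boom F 2.88 toolxy of -d (1cm): [-0.5957 -0.8032 -0.0005]
```

Gripped: opening 12.9 mm on the 14 mm bar. I'll turn 20° clockwise to keep joint 6 inside its range (well below the 1 rad minimum), then drag 60 mm toward the collar.

>>> play_rows(
  increments=[
    [[0,0,0,0,0,5,-1],[0,0,0,0,0,5,-1],[0,0,0,0,0,5,-1],[0,0,0,0,0,5,-1],[0,0,0,0,0,0,-1],[-0.418,-0.275,0,0,0,0,-1],[-0.418,-0.275,0,0,0,0,-1],[-0.418,-0.275,0,0,0,0,-1],[-0.418,-0.275,0,0,0,0,-1]],
  ],
)

```text
time_s: 8.13
eef_pos: [0.5759, 0.0701, 0.2273]
eef_rot: [-1.33, -2.845, -0.004]
contact_force: [-4.6, 8.9, 5.6]
opening: 0.0127
```

```bash
python3 st.py
```

```text
t 8.13 q1,6 [   1.773  -128.1336] p [0.5759 0.0701 0.2273] phi 129.90 F [-4.6308  8.9204  5.6165] M [ 1.6619  0.9531 -0.0119] open 0.0127
along boom F 9.37 toolxy of -d (1cm): [-0.832  -0.5549 -0.0029]
```

>>> play_rows(
  increments=[
    [[-0.416,-0.278,0,0,0,0,-1],[-0.416,-0.278,0,0,0,0,-1],[-0.416,-0.278,0,0,0,0,-1],[-0.416,-0.278,0,0,0,0,-1],[-0.416,-0.278,0,0,0,0,-1],[-0.416,-0.278,0,0,0,0,-1],[-0.416,-0.278,0,0,0,0,-1],[-0.416,-0.278,0,0,0,0,-1],[0,0,0,0,0,0,-1]],
  ],
)

```text
time_s: 8.88
eef_pos: [0.5803, 0.0292, 0.2273]
eef_rot: [-1.331, -2.845, -0.002]
contact_force: [-4.6, 5.3, 5.0]
opening: 0.0126
```

```bash
python3 st.py; python3 - <<'E'
from h import *
from cell import *
np.set_printoptions(precision=4,suppress=True)
L=np.array([.6132,-.2737]);d=np.array([-.1079,.9942]);n=np.array([-d[1],d[0]])
for nm in("wrist","scene"):
    c=camera(nm);np.savez(f"pics/{nm}4.npz",**c);X=cloud(c);q=X[...,:2]-L;s=q@d;t=q@n
    r=np.hypot(t,X[...,2]-.165);ok=(c["depth"]>0)&(abs(t)<.04)&(X[...,2]<.2)
    print(nm,[( round(a,3),int(k.sum()),round(float(np.percentile(r[k],90)),4)) for a in np.arange(.235,.34,.003) for k in [ok&(abs(s-a)<.0015)&(r<.04)] if k.sum()>3])
a=dict(np.load("pics/wrist4.npz"))["color"];b=dict(np.load("pics/scene4.npz"))["color"]
cv2.imwrite("pics/v4.png",np.hstack([cv2.resize(a,(480,360)),cv2.resize(cv2.convertScaleAbs(b[190:310,210:320],alpha=1.4),(320,360),interpolation=cv2.INTER_CUBIC)]))
E
```

```text
t 8.88 q1,6 [  -2.2385 -132.084 ] p [0.5803 0.0292 0.2273] phi 129.84 F [-4.5574  5.2727  4.9765] M [ 0.9658  0.7386 -0.0232] open 0.0126
along boom F 5.73 toolxy of -d (1cm): [-0.8325 -0.5541 -0.0016]
wrist [(np.float64(0.235), 140, 0.0094), (np.float64(0.238), 139, 0.0094), (np.float64(0.241), 136, 0.0094), (np.float64(0.244), 132, 0.0094), (np.float64(0.247), 180, 0.0177), (np.float64(0.25), 295, 0.018), (np.float64(0.253), 291, 0.0181), (np.float64(0.256), 283, 0.0181), (np.float64(0.259), 291, 0.018), (np.float64(0.262), 235, 0.0177), (np.float64(0.265), 130, 0.0092), (np.float64(0.268), 127, 0.0092), (np.float64(0.271), 129, 0.0093), (np.float64(0.274), 126, 0.0093), (np.float64(0.277), 126, 0.0094), (np.float64(0.28), 120, 0.0094), (np.float64(0.283), 847, 0.0286), (np.float64(0.286), 537, 0.0308), (np.float64(0.289), 372, 0.0309), (np.float64(0.292), 278, 0.0311), (np.float64(0.295), 240, 0.031), (np.float64(0.298), 208, 0.031), (np.float64(0.301), 206, 0.0309), (np.float64(0.304), 184, 0.031), (np.float64(0.307), 177, 0.0309), (np.float64(0.31), 179, 0.0309), (np.float64(0.3
[... 704 characters left out ...]
 15, 0.009), (np.float64(0.274), 10, 0.0103), (np.float64(0.277), 11, 0.0093), (np.float64(0.28), 12, 0.0093), (np.float64(0.283), 172, 0.0268), (np.float64(0.286), 54, 0.0301), (np.float64(0.289), 55, 0.0304), (np.float64(0.292), 38, 0.0312), (np.float64(0.295), 42, 0.0309), (np.float64(0.298), 50, 0.031), (np.float64(0.301), 34, 0.0321), (np.float64(0.304), 38, 0.0318), (np.float64(0.307), 36, 0.0311), (np.float64(0.31), 35, 0.0324), (np.float64(0.313), 29, 0.0308), (np.float64(0.316), 40, 0.0308), (np.float64(0.319), 28, 0.031), (np.float64(0.322), 36, 0.0307), (np.float64(0.325), 30, 0.0307), (np.float64(0.328), 15, 0.0281), (np.float64(0.337), 6, 0.0095), (np.float64(0.34), 12, 0.0096)]
```

View pics/v4.png

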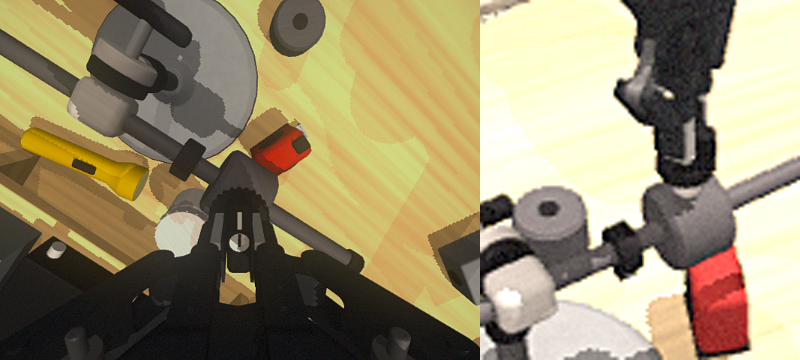

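The picture shows the weight about 19 mm from the collar, with both clear of the bystanders. I'll drag 14 mm more, then measure the gap closely.

>>> play_rows(
  increments=[
    [[-0.29,-0.194,0,0,0,0,-1],[-0.29,-0.194,0,0,0,0,-1],[-0.29,-0.194,0,0,0,0,-1],[-0.29,-0.194,0,0,0,0,-1],[0,0,0,0,0,0,-1]],
  ],
)

```text
time_s: 9.4
eef_pos: [0.5817, 0.0157, 0.2273]
eef_rot: [-1.331, -2.845, -0.003]
contact_force: [-3.4, 5.1, 4.3]
opening: 0.0125
```

```bash
cat > gap.py <<'E'
from h import *
from cell import *
L=np.array([.6132,-.2737]);d=np.array([-.1079,.9942]);n=np.array([-d[1],d[0]])
def gap(c):
    X=cloud(c);q=X[...,:2]-L;s=q@d;t=q@n;r=np.hypot(t,X[...,2]-.165);ok=c["depth"]>0
    f=ok&(r>.019)&(r<.027)&(s>.24)&(s<.3); k=ok&(r>.0165)&(r<.0195)&(s>.235)&(s<.275)&(X[...,2]>.165)
    sf=s[f];wf=np.median(sf[abs(sf-np.median(sf))<.004]); ks=np.percentile(s[k],[2,98])
    return "weight_face s %.4f (n %d) collar %.4f..%.4f (n %d) gap by tail edge %.4f, by front+16mm %.4f"%(wf,f.sum(),*ks,k.sum(),wf-ks[1],wf-ks[0]-.016)
print(gap(dict(np.load("pics/wrist4.npz"))));print(gap(camera("wrist")))
E
python3 st.py; python3 gap.py
```

```text
t 9.40 q1,6 [  -3.5749 -133.4378] p [0.5817 0.0157 0.2273] phi 129.86 F [-3.3962  5.1126  4.2746] M [ 1.1196  0.7116 -0.0284] open 0.0125
along boom F 5.45 toolxy of -d (1cm): [-0.8323 -0.5543 -0.0019]
weight_face s 0.2819 (n 331) collar 0.2474..0.2620 (n 1342) gap by tail edge 0.0199, by front+16mm 0.0185
weight_face s 0.2683 (n 322) collar 0.2474..0.2683 (n 1322) gap by tail edge 0.0001, by front+16mm 0.0050
```

The gap is about 4.5–5 mm. I'll creep from here, watching the force along the boom (about 9 N sliding freely; the collar gives way at about 25 N more).

>>> play_rows(
  increments=[
    [[-0.083,-0.055,0,0,0,0,-1],[-0.083,-0.055,0,0,0,0,-1],[-0.083,-0.055,0,0,0,0,-1]],
  ],
)

```text
time_s: 9.7
eef_pos: [0.5819, 0.0134, 0.2273]
eef_rot: [-1.33, -2.845, -0.004]
contact_force: [-4.0, 8.3, 5.0]
opening: 0.0122
```

>>> play_rows(
  increments=[
    [[-0.042,-0.028,0,0,0,0,-1]],
  ],
)

```text
time_s: 9.78
eef_pos: [0.582, 0.0128, 0.2273]
eef_rot: [-1.33, -2.845, -0.004]
contact_force: [-3.9, 7.3, 5.2]
opening: 0.0127
```

>>> play_rows(
  increments=[
    [[-0.042,-0.028,0,0,0,0,-1]],
  ],
)

```text
time_s: 9.87
eef_pos: [0.582, 0.0124, 0.2273]
eef_rot: [-1.33, -2.845, -0.003]
contact_force: [-4.2, 8.4, 5.7]
opening: 0.0128
```

```bash
python3 st.py; python3 gap.py
```

```text
t 9.87 q1,6 [  -3.9192 -133.8067] p [0.582  0.0124 0.2273] phi 129.88 F [-4.195   8.4489  5.665 ] M [ 1.5274  0.8215 -0.0239] open 0.0128
along boom F 8.85 toolxy of -d (1cm): [-0.8321 -0.5547 -0.0025]
weight_face s 0.2819 (n 331) collar 0.2474..0.2620 (n 1342) gap by tail edge 0.0199, by front+16mm 0.0185
weight_face s 0.2653 (n 335) collar 0.2474..0.2652 (n 1324) gap by tail edge 0.0001, by front+16mm 0.0019
```

>>> play_rows(
  increments=[
    [[-0.042,-0.028,0,0,0,0,-1]],
  ],
)

```text
time_s: 10.0
eef_pos: [0.5821, 0.0119, 0.2273]
eef_rot: [-1.33, -2.845, -0.004]
contact_force: [-3.2, 7.9, 5.0]
opening: 0.0128
```

>>> play_rows(
  increments=[
    [[-0.042,-0.028,0,0,0,0,-1]],
  ],
)

```text
time_s: 10.08
eef_pos: [0.5822, 0.0114, 0.2273]
eef_rot: [-1.33, -2.845, -0.004]
contact_force: [-4.5, 6.9, 4.8]
opening: 0.0126
```

```bash
python3 st.py; python3 gap.py|tail -1
```

```text
t 10.08 q1,6 [  -4.0136 -133.9043] p [0.5822 0.0114 0.2273] phi 129.88 F [-4.4807  6.9084  4.8451] M [ 1.5655  0.7707 -0.0162] open 0.0126
along boom F 7.35 toolxy of -d (1cm): [-0.8321 -0.5547 -0.0026]
weight_face s 0.2643 (n 325) collar 0.2475..0.2642 (n 1318) gap by tail edge 0.0001, by front+16mm 0.0009
```

>>> play_rows(
  increments=[
    [[-0.033,-0.022,0,0,0,0,-1]],
  ],
)

```text
time_s: 10.22
eef_pos: [0.5822, 0.011, 0.2273]
eef_rot: [-1.33, -2.845, -0.004]
contact_force: [-3.8, 7.3, 4.9]
opening: 0.0128
```

>>> play_rows(
  increments=[
    [[-0.033,-0.022,0,0,0,0,-1]],
  ],
)

```text
time_s: 10.3
eef_pos: [0.5822, 0.0106, 0.2273]
eef_rot: [-1.33, -2.845, -0.004]
contact_force: [-5.1, 6.9, 5.6]
opening: 0.0127
```

```bash
python3 st.py; python3 gap.py|tail -1
```

```text
t 10.30 q1,6 [  -4.0899 -133.9813] p [0.5822 0.0106 0.2273] phi 129.88 F [-5.0929  6.866   5.602 ] M [ 1.5434  0.7971 -0.0273] open 0.0127
along boom F 7.38 toolxy of -d (1cm): [-0.8321 -0.5547 -0.0025]
weight_face s 0.2635 (n 300) collar 0.2474..0.2634 (n 1328) gap by tail edge 0.0001, by front+16mm 0.0002
```

>>> play_rows(
  increments=[
    [[-0.025,-0.017,0,0,0,0,-1]],
  ],
)

```text
time_s: 10.43
eef_pos: [0.5823, 0.0103, 0.2273]
eef_rot: [-1.33, -2.845, -0.004]
contact_force: [-4.2, 7.8, 5.3]
opening: 0.0128
```

>>> play_rows(
  increments=[
    [[-0.025,-0.017,0,0,0,0,-1]],
  ],
)

```text
time_s: 10.52
eef_pos: [0.5823, 0.01, 0.2273]
eef_rot: [-1.33, -2.845, -0.004]
contact_force: [-3.5, 7.8, 5.1]
opening: 0.0126
```

```bash
python3 st.py; python3 gap.py|tail -1
```

```text
t 10.52 q1,6 [  -4.1506 -134.0395] p [0.5823 0.01   0.2273] phi 129.88 F [-3.4759  7.7753  5.0996] M [ 1.5417  0.7985 -0.0527] open 0.0126
along boom F 8.11 toolxy of -d (1cm): [-0.8321 -0.5547 -0.0025]
weight_face s 0.2629 (n 293) collar 0.2474..0.2629 (n 1306) gap by tail edge 0.0001, by front+16mm -0.0004
```

>>> play_rows(
  increments=[
    [[-0.025,-0.017,0,0,0,0,-1]],
  ],
)

```text
time_s: 10.65
eef_pos: [0.5823, 0.0098, 0.2273]
eef_rot: [-1.33, -2.845, -0.004]
contact_force: [-4.5, 8.8, 5.0]
opening: 0.013
```

>>> play_rows(
  increments=[
    [[-0.025,-0.017,0,0,0,0,-1]],
  ],
)

```text
time_s: 10.73
eef_pos: [0.5823, 0.0097, 0.2273]
eef_rot: [-1.33, -2.845, -0.004]
contact_force: [-3.7, 10.4, 5.1]
opening: 0.0126
```

```bash
python3 st.py; python3 gap.py|tail -1
```

```text
t 10.73 q1,6 [  -4.2004 -134.0996] p [0.5823 0.0097 0.2273] phi 129.89 F [-3.7428 10.3982  5.0642] M [ 1.8625  0.8582 -0.0403] open 0.0126
along boom F 10.74 toolxy of -d (1cm): [-0.832  -0.5548 -0.003 ]
weight_face s 0.2627 (n 293) collar 0.2474..0.2627 (n 1324) gap by tail edge 0.0001, by front+16mm -0.0007
```

>>> play_rows(
  increments=[
    [[-0.025,-0.017,0,0,0,0,-1]],
  ],
)

```text
time_s: 10.87
eef_pos: [0.5823, 0.0096, 0.2273]
eef_rot: [-1.33, -2.845, -0.005]
contact_force: [-3.9, 11.0, 5.2]
opening: 0.0127
```

```bash
python3 st.py; python3 gap.py|tail -1
```

```text
t 10.87 q1,6 [  -4.2205 -134.1282] p [0.5823 0.0096 0.2273] phi 129.90 F [-3.9322 10.9718  5.1526] M [ 1.963   0.8733 -0.04  ] open 0.0127
along boom F 11.33 toolxy of -d (1cm): [-0.832  -0.5549 -0.0033]
weight_face s 0.2627 (n 314) collar 0.2473..0.2626 (n 1323) gap by tail edge 0.0001, by front+16mm -0.0006
```

It's snug: the force rises (9 → 11 N), motion stops, and the collar hasn't moved. Now I turn the knob clockwise in chunks, reading the torque after each. I start with 30°, which with the earlier 20° is still below the 57° minimum.

>>> play_rows(
  increments=[
    [[0,0,0,0,0,6,-1],[0,0,0,0,0,6,-1],[0,0,0,0,0,6,-1],[0,0,0,0,0,6,-1],[0,0,0,0,0,6,-1]],
  ],
)

```text
time_s: 11.33
eef_pos: [0.5823, 0.0094, 0.227]
eef_rot: [-2.026, -2.398, -0.003]
contact_force: [-3.5, 8.4, 3.8]
opening: 0.0126
```

```bash
python3 st.py
```

```text
t 11.33 q1,6 [  -4.2219 -103.8342] p [0.5823 0.0094 0.227 ] phi 99.60 F [-3.4839  8.3922  3.7928] M [1.6957 0.7507 0.0848] open 0.0126
along boom F 8.72 toolxy of -d (1cm): [-0.9983 -0.0595 -0.0031]
```

>>> play_rows(
  increments=[
    [[0,0,0,0,0,6,-1],[0,0,0,0,0,6,-1]],
  ],
)

```text
time_s: 11.5
eef_pos: [0.5822, 0.0094, 0.227]
eef_rot: [-2.266, -2.173, -0.002]
contact_force: [-3.7, 8.4, 3.4]
opening: 0.0125
```

```bash
python3 st.py; python3 gap.py|tail -1
```

```text
t 11.50 q1,6 [ -4.2239 -91.8345] p [0.5822 0.0094 0.227 ] phi 87.60 F [-3.6982  8.3664  3.3992] M [1.7148 0.7666 0.0716] open 0.0125
along boom F 8.72 toolxy of -d (1cm): [-0.9888  0.1494 -0.003 ]
weight_face s 0.2633 (n 50) collar 0.2477..0.2608 (n 1072) gap by tail edge 0.0025, by front+16mm -0.0004
```

>>> play_rows(
  increments=[
    [[0,0,0,0,0,6,-1],[0,0,0,0,0,6,-1]],
  ],
)

```text
time_s: 11.72
eef_pos: [0.5822, 0.0093, 0.2269]
eef_rot: [-2.48, -1.925, -0.002]
contact_force: [-3.0, 8.5, 3.5]
opening: 0.0125
```

```bash
python3 st.py|head -1
```

```text
t 11.72 q1,6 [ -4.2283 -79.8697] p [0.5822 0.0093 0.2269] phi 75.63 F [-3.0364  8.4515  3.5228] M [1.6738 0.7924 0.0851] open 0.0125
```

>>> play_rows(
  increments=[
    [[0,0,0,0,0,6,-1],[0,0,0,0,0,6,-1]],
  ],
)

```text
time_s: 11.88
eef_pos: [0.5821, 0.0093, 0.2269]
eef_rot: [-2.668, -1.654, -0.001]
contact_force: [-4.1, 8.4, 3.8]
opening: 0.0124
```

```bash
python3 st.py|head -1
```

```text
t 11.88 q1,6 [ -4.2305 -67.8319] p [0.5821 0.0093 0.2269] phi 63.59 F [-4.0652  8.3982  3.7502] M [1.5675 0.8467 0.1   ] open 0.0124
```

>>> play_rows(
  increments=[
    [[0,0,0,0,0,6,-1],[0,0,0,0,0,6,-1]],
  ],
)

```text
time_s: 12.05
eef_pos: [0.582, 0.0093, 0.2268]
eef_rot: [-2.826, -1.366, -0.0]
contact_force: [-3.9, 8.0, 4.1]
opening: 0.0128
```

```bash
python3 st.py
```

```text
t 12.05 q1,6 [ -4.2288 -55.8366] p [0.582  0.0093 0.2268] phi 51.60 F [-3.9268  8.0134  4.1259] M [1.6016 0.971  0.0867] open 0.0128
along boom F 8.39 toolxy of -d (1cm): [-0.7121  0.7021 -0.0029]
```

>>> play_rows(
  increments=[
    [[0,0,0,0,0,6,-1],[0,0,0,0,0,6,-1]],
  ],
)

```text
time_s: 12.22
eef_pos: [0.5819, 0.0093, 0.2268]
eef_rot: [-2.953, -1.063, 0.001]
contact_force: [-5.1, 8.3, 3.2]
opening: 0.0127
```

```bash
python3 st.py|head -1
```

```text
t 12.22 q1,6 [ -4.2286 -43.8359] p [0.5819 0.0093 0.2268] phi 39.60 F [-5.1318  8.3293  3.2201] M [1.6564 0.9989 0.1325] open 0.0127
```

>>> play_rows(
  increments=[
    [[0,0,0,0,0,6,-1],[0,0,0,0,0,6,-1]],
  ],
)

```text
time_s: 12.38
eef_pos: [0.5819, 0.0091, 0.2268]
eef_rot: [-3.048, -0.749, 0.001]
contact_force: [-3.9, 6.1, 3.4]
opening: 0.0129
```

```bash
python3 st.py|head -1
```

```text
t 12.38 q1,6 [ -4.2321 -31.8594] p [0.5819 0.0091 0.2268] phi 27.62 F [-3.8594  6.1231  3.3645] M [1.3645 0.9872 0.4321] open 0.0129
```

>>> play_rows(
  increments=[
    [[0,0,0,0,0,6,-1],[0,0,0,0,0,6,-1]],
  ],
)

```text
time_s: 12.55
eef_pos: [0.5818, 0.0093, 0.2268]
eef_rot: [-3.11, -0.426, 0.002]
contact_force: [-6.5, 8.4, 4.0]
opening: 0.0126
```

```bash
python3 st.py
```

```text
t 12.55 q1,6 [ -4.2311 -19.8342] p [0.5818 0.0093 0.2268] phi 15.59 F [-6.5246  8.3862  4.0408] M [ 1.7117  1.4252 -0.0424] open 0.0126
along boom F 9.04 toolxy of -d (1cm): [-0.1633  0.9866 -0.003 ]
```

The torque leapt to 0.43 at φ = 27.6° and fell through zero by 15.6°, so the ball is about half-way over a tooth. I'll finish the click in small steps.

>>> play_rows(
  increments=[
    [[0,0,0,0,0,5,-1],[0,0,0,0,0,0,-1]],
  ],
)

```text
time_s: 12.72
eef_pos: [0.5818, 0.0093, 0.2268]
eef_rot: [-3.125, -0.289, 0.002]
contact_force: [-5.9, 8.2, 4.4]
opening: 0.0123
```

```bash
python3 st.py|head -1
```

```text
t 12.72 q1,6 [ -4.2315 -14.7948] p [0.5818 0.0093 0.2268] phi 10.55 F [-5.8559  8.1668  4.4218] M [ 1.6697  1.2197 -0.0526] open 0.0123
```

>>> play_rows(
  increments=[
    [[0,0,0,0,0,5,-1],[0,0,0,0,0,0,-1]],
  ],
)

```text
time_s: 12.88
eef_pos: [0.5817, 0.0093, 0.2267]
eef_rot: [-3.135, -0.153, 0.003]
contact_force: [-4.9, 7.7, 3.8]
opening: 0.0124
```

```bash
python3 st.py
```

```text
t 12.88 q1,6 [-4.2304 -9.837 ] p [0.5817 0.0093 0.2267] phi 5.60 F [-4.8636  7.7114  3.7523] M [ 1.7348  1.2845 -0.041 ] open 0.0124
along boom F 8.19 toolxy of -d (1cm): [ 0.0104  1.     -0.0031]
```

>>> play_rows(
  increments=[
    [[0,0,0,0,0,3,-1],[0,0,0,0,0,0,-1]],
  ],
)

```text
time_s: 13.05
eef_pos: [0.5817, 0.0093, 0.2267]
eef_rot: [-3.138, -0.075, 0.003]
contact_force: [-5.7, 7.4, 4.3]
opening: 0.0124
```

```bash
python3 st.py; python3 - <<'E'
from h import *
from cell import *
c=camera("wrist");np.savez("pics/w5.npz",**c)
t=camera("top")
cv2.imwrite("pics/v5.png",np.hstack([cv2.resize(c["color"][200:360,240:400],(480,480),interpolation=cv2.INTER_CUBIC),cv2.resize(t["color"][180:290,330:400],(305,480))]))
E
```

```text
t 13.05 q1,6 [-4.2269 -6.975 ] p [0.5817 0.0093 0.2267] phi 2.74 F [-5.6931  7.45    4.2797] M [1.7061 1.2686 0.3043] open 0.0124
along boom F 8.02 toolxy of -d (1cm): [ 0.0603  0.9982 -0.003 ]
```

View pics/v5.png

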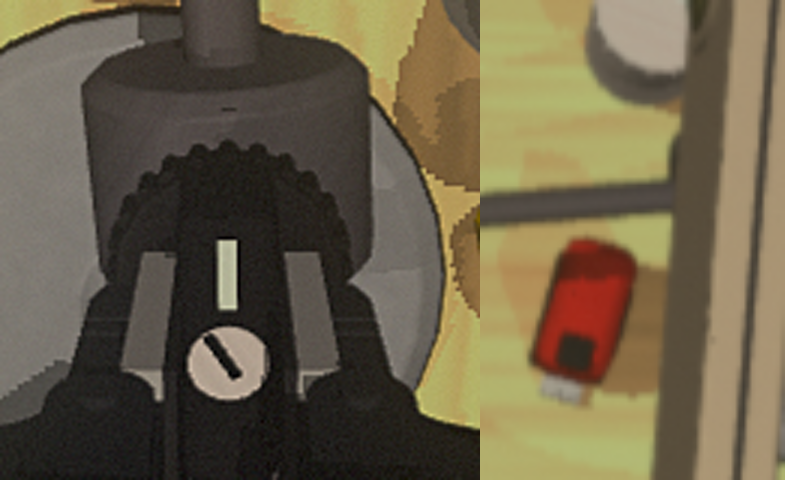

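The screw's slot, parallel to the bar at the start, now lies about 38° from it. That's one click (30°) plus about 8° into the next rise, which fits the 0.30 N m reading. I'll back off 6° toward the notch, then open.

>>> play_rows(
  increments=[
    [[0,0,0,0,0,-3,-1],[0,0,0,0,0,-3,-1],[0,0,0,0,0,0,-1]],
  ],
)

```text
time_s: 13.4
eef_pos: [0.5817, 0.0093, 0.2268]
eef_rot: [-3.129, -0.248, 0.003]
contact_force: [-6.5, 8.1, 4.0]
opening: 0.0123
```

```bash
python3 st.py; python3 gap.py|tail -1
```

```text
t 13.40 q1,6 [ -4.2306 -13.3216] p [0.5817 0.0093 0.2268] phi 9.08 F [-6.4515  8.0641  4.036 ] M [1.6444 1.2289 0.0078] open 0.0123
along boom F 8.71 toolxy of -d (1cm): [-0.0504  0.9988 -0.0031]
weight_face s 0.2819 (n 331) collar 0.2474..0.2620 (n 1342) gap by tail edge 0.0199, by front+16mm 0.0185
  return _methods._mean(a, axis=axis, dtype=dtype,
  ret = ret.dtype.type(ret / rcount)
Traceback (most recent call last):
  File "gap.py", line 9, in <module>
    print(gap(dict(np.load("pics/wrist4.npz"))));print(gap(camera("wrist")))
                                                       ~~~^^^^^^^^^^^^^^^^^
  File "gap.py", line 7, in gap
    sf=s[f];wf=np.median(sf[abs(sf-np.median(sf))<.004]); ks=np.percentile(s[k],[2,98])
                                                             ~~~~~~~~~~~~~^^^^^^^^^^^^^
IndexError: index -1 is out of bounds for axis 0 with size 0
```

Torque is about 0, so the knob sits in its notch. The gap script failed only because the collar is out of the wrist camera's view. I'll open, rise straight up and check.

>>> play_rows(
  increments=[
    [[0,0,0,0,0,0,1],[0,0,0,0,0,0,1],[0,0,0,0,0,0,1],[0,0,0,0,0,0,1],[0,0,0,0,0,0,1],[0,0,0,0,0,0,1],[0,0,0,0,0,0,1],[0,0,-1,0,0,0,1],[0,0,-2,0,0,0,1],[0,0,-2,0,0,0,1],[0,0,-2,0,0,0,1],[0,0,-2,0,0,0,1],[0,0,-2,0,0,0,1],[0,0,-2,0,0,0,1],[0,0,-2,0,0,0,1]],
  ],
)

```text
time_s: 14.7
eef_pos: [0.5824, 0.0075, 0.379]
eef_rot: [3.133, 0.236, 0.001]
contact_force: [-0.3, 0.1, -0.4]
opening: 0.0854
```

>>> play_rows(
  increments=[
    [[-3,0,0,0,0,0,1],[-3,0,0,0,0,0,1],[-3,0,0,0,0,0,1],[0,-2,0,0,0,0,1],[0,-2,0,0,0,0,1],[0,-2,0,0,0,0,1],[0,0,0,0,0,0,1],[0,0,0,0,0,0,1]],
  ],
)

```text
time_s: 15.37
eef_pos: [0.4845, 0.0539, 0.378]
eef_rot: [3.132, 0.239, 0.002]
contact_force: [0.2, 0.2, 0.1]
opening: 0.0854
```

```bash
python3 st.py; python3 - <<'E'
from h import *
from cell import *
np.set_printoptions(precision=4,suppress=True)
L=np.array([.6132,-.2737]);d=np.array([-.1079,.9942]);n=np.array([-d[1],d[0]])
C={k:camera(k) for k in("wrist","scene","top")}
old={"scene":dict(np.load("pics/scene0.npz")),"top":dict(np.load("pics/top0.npz"))}
for nm,c in list(C.items())+[("top0",old["top"]),("scene0",old["scene"])]:
    X=cloud(c);q=X[...,:2]-L;s=q@d;t=q@n;r=np.hypot(t,X[...,2]-.165);ok=c["depth"]>0
    k=ok&(r>.014)&(r<.022)&(s>.235)&(s<.275)&(X[...,2]>.16);w=ok&(r>.027)&(r<.034)&(s>.24)&(s<.42)&(X[...,2]>.16)
    for a,b in(("collar",k),("weight",w)):
        if b.sum()>5:print(nm,a,int(b.sum()),np.percentile(s[b],[1,5,95,99]))
b=C["wrist"]["color"];a=C["scene"]["color"]
cv2.imwrite("pics/v6.png",np.hstack([cv2.resize(b,(460,345)),cv2.resize(cv2.convertScaleAbs(a[190:310,220:330],alpha=1.4),(320,345),interpolation=cv2.INTER_CUBIC)]))
E
```

```text
t 15.37 q1,6 [ 0.3304 -8.4006] p [0.4845 0.0539 0.378 ] phi 8.73 F [0.2253 0.2155 0.1104] M [-0.0041 -0.0449  0.0306] open 0.0854
along boom F 0.19 toolxy of -d (1cm): [-0.0442  0.9991  0.0003]
wrist collar 156 [0.2472 0.2476 0.2575 0.2586]
wrist weight 1218 [0.2657 0.2693 0.3071 0.308 ]
scene collar 156 [0.2479 0.2485 0.2645 0.2652]
scene weight 458 [0.2646 0.2666 0.3053 0.3071]
top0 collar 135 [0.2484 0.249  0.263  0.2638]
top0 weight 295 [0.3437 0.3447 0.3864 0.3875]
scene0 collar 120 [0.2477 0.2484 0.2623 0.2632]
scene0 weight 437 [0.3424 0.3445 0.3834 0.3854]
```

View pics/v6.png

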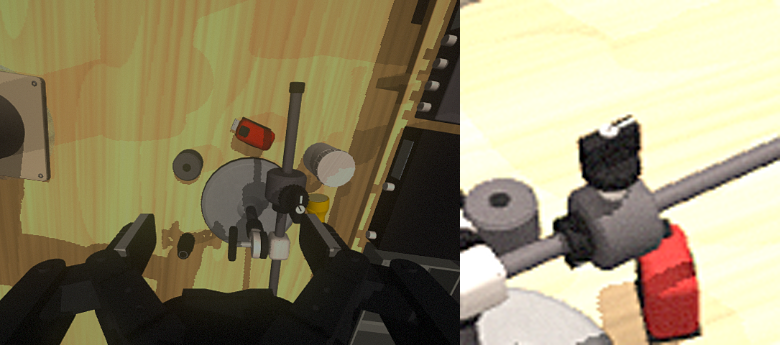

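```bash
python3 - <<'E'
from h import *
from cell import *
c=camera("wrist")["color"]
cv2.imwrite("pics/v7.png",cv2.resize(c[225:325,360:460],(500,500),interpolation=cv2.INTER_CUBIC))
E
```

```text
(no output)
```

View pics/v7.png

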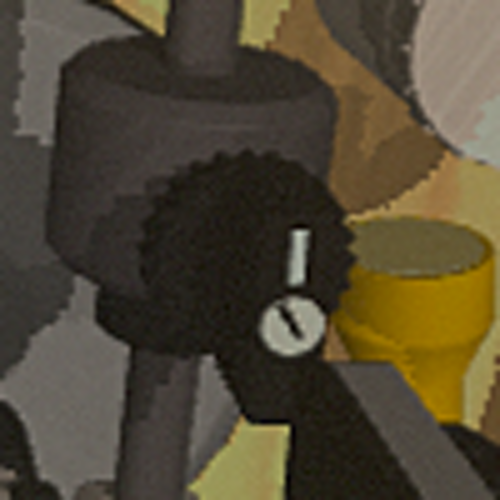

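The slot sits about one click (30–35°) from the bar's pointer, and the weight is flush with the collar. The arm is clear, so I'm handing in.

```bash
python3 -c "
from cell import *
print(finish_job())"
```

```text
the job is handed in; nothing more can be done
None
```

I slid the counterweight about 80 mm along the boom by its knob until it sat snug against the memory collar. I then tightened the knob clockwise through one click, eased it back into its notch, let go and handed the job in at about 15.4 s. No verdict came back.

**Last checks**
- **Snug:** the boom-direction force rose from about 8 to 11 N and the weight stopped moving. In the last views the weight is flush with the collar. The gap works out at between -1 and +1 mm, within camera error.
- **Collar:** its measured edges stayed within about 1 mm in the wrist view. The scene camera's last reading of the tail-side edge was 2 mm off, but the touching weight blurs that edge.
- **Click:** the torque rose to about 0.43 N m, fell through zero, then started rising again to 0.30 N m. After I backed off 6° it read about 0. The screw's slot, parallel to the bar at first, ended roughly 30–35° from it, which is one click.
- **Screw pressure on the boom:** I didn't measure this. It is inferred from the jump in torque.
- **Bystanders:** the ones in view looked undisturbed, but I didn't measure their positions again.
- **Arm:** it was clear of everything, with about 0 N on the tool and the gripper open.

**What disagreed**
- The fingertips were about 5 mm behind the reported tool point, not the stated 25 mm ahead. My first close therefore shut just above the bar without touching it, and I regripped 26 mm lower.
- During the click, the reversed torque was much weaker than the description suggests: about -0.05 N m.

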